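Rack a tray of welded caps on the next free rails

TASK

Pick up the tray of caps standing on the bench by its orange grip plate, and rack it on the next free pair of rails: the pair straight above the two trays already in the tray rack. Let it rest on the rails and slide it in gently, pushing only until the sprung roller catch has ridden over the tray's front bar and dropped behind it; then let go. Keep the tray level, do not ram or jam it, and leave everything else where it is.

Things in the scene. Friction and masses are not known exactly. Their poses are not given: they have to be found in the camera images.
- tray_grip (a point): Middle of the orange upright grip plate of the blue tray to be racked, 30 mm above the tray's underside. Plate: 10 mm thick along x, 62 mm wide along y, top 46 mm up; the floor under it is 4 mm thick, 45 mm clear on the cap side, tray edge 10 mm from its middle on the other. x points from plate to leading end (goes in first), z up. Tray 220 x 150 mm, about 0.3 kg, flat on the bench.
- tray_nose (a point): Middle of the tray's leading end, at the height of its underside: 210 mm along the tray's x from tray_grip, 30 mm lower. A round steel front bar, 12 mm thick, top 22 mm up, runs across this end. Nine white caps (24 mm high) sit fixed in the tray. Carried by the plate this end may sag a few mm.
- rack: Fixed aluminium tray rack on a blue base, 220 x 215 x 245 mm; its place and leg height vary. Origin: base underside, midway between the rails; x is the way trays go in, z up. Four pairs of angle rails, tops 30, 90, 150, 210 mm above the origin; the lower two hold trays, the third (150) is next, the fourth stays empty. Over a tray only |y| > 60 mm is occupied, but for the stop at the far end.
- rail3_mouth (a point): Start of the third rail pair: on its midline, at the height of the ledges the tray slides on; axes as the rack's. Rails run 200 mm from here along x; 23 mm before here side guides flare out and ledge tips turn down. The guides leave 155 mm for the 150 mm tray.
- buffer (a joint): Squeeze (m) of the two rubber buffers at the end of the third pair: 0 free, about 0.001 with the tray caught and released, 0.0032 solid (2.5 N/mm). Stop, buffers and the white roller catch before them are one piece, clamped by hand: home is with the leading end anywhere 142 to 184 mm past rail3_mouth, to be felt. The bar meets the roller 20 mm before home and needs 5 to 9 N to pass it.
- tray_first: A tray like the other, already racked on the lowest rail pair. Origin: centre of its underside. Leave it alone.
- tray_second: A tray like the other, already racked on the second rail pair. Origin: centre of its underside. Leave it alone.
- horn: Loose bystander: stepped aluminium welding horn, 56 mm across, 115 mm tall, upright; origin at the centre of its foot.
- nest: Loose bystander: turned steel welding nest, stepped disc 80 mm across, 45 mm high; origin at the centre of its underside.
- solvent: Loose bystander: small red bottle, 40 mm across, 100 mm tall; origin at the centre of its foot.
- spanner: Loose bystander: double open-ended steel spanner lying flat, 174 mm long; origin under its middle.
- scissors: Loose bystander: scissors with red and yellow loops lying flat, about 160 mm long; origin at the pivot.
- cap_a: Loose bystander: a single white welded cap, 33 mm across, 20 mm high; origin at the centre of its underside.

How it is judged:
By the outcome, as a careful person would: the job done as asked, in the order asked, and still so for the second after the job is handed in, with the robot touching nothing.
It also fails if it takes over 70 s, if anything falls off the work surface, if the arm or the gripper's body presses on something with over 40 N, if the wrist force passes 120 N, or if a joint passes its speed limit or range.

ROBOT

A 7-joint arm with a two-finger parallel gripper is mounted at the origin on the work surface. World frame = base frame: x ahead of the robot, y to its left, z up, the work surface at z = 0. Lengths are in m, angles in rad, forces in N, time in s.
With the tool pointing down it reaches from about 0.425 to 0.925 m from the base axis. Payload 6.8 kg.
Tool frame: the origin (TCP) lies on the front face of the gripper's body, between the roots of the fingers; the fingertips stand 73 mm ahead of it and the grasp point (between the pads) lies 54 mm ahead of it; z points along the fingers, y is the line along which they close (so a half turn about z gives the same grasp; the last joint's range is limited). The gripper opens to 85 mm and grips with 20 to 120 N. Pads are 22 mm wide; open, the fingers measure 114 mm over their backs; the gripper's body (76 mm by 85 mm) begins 54 mm behind the grasp point. The pads swing forward as they close: fully open they stand 13 mm farther back than shut.
Start: joints at [1.181, 0.477, 0.022, 1.555, -0.011, 1.109, -0.083], TCP at [0.188, -0.648, 0.304] pointing down, gripper open.
Joint ranges: [-2.96, 2.96], [-0.34, 2.1], [-1.41, 1.46], [0.24, 2.44], [-1.37, 4.51], [0.17, 1.92], [-2.96, 2.96]. Speed limits (rad/s): [2.39, 2.39, 3.14, 3.14, 3.14, 3.14, 3.14].

INTERFACE

Orientations are given as a unit quaternion [w, x, y, z].
In Python, from station import bot, optics gives the robot as it stands.
- The arm moves only by the tool drive_tool, never from a script. Its argument "deltas" is a list of rows, each an object with "gripper": the closure in counts, from 0 (fully open) to 255 (shut); "offset": the shift along the tool's x, y, z in units of 1000 mm (1.0 is 1000 mm), a list of three; "angular": the turn, a rotation vector about the tool's x, y, z in units of 45 degrees (1.0 is 45 degrees), a list of three. In form: [{"gripper": gripper, "offset": [dx, dy, dz], "angular": [rx, ry, rz]}, ...]. A call has 1 to 5 rows; each row is the pose to reach, as a shift and turn from the pose commanded when the call began, along the tool's axes at that moment; what a row does not reach only later rows make up. A row lasts 1/10 s, in which the tool goes at most 50 mm and 8.59 degrees, less where a joint would pass 70% of its speed; a pose out of reach is approached as far as the arm can. A call with a number of a shift or a turn outside -1 to 1 is refused whole. A call with a gripper value outside its range is refused whole. The fingers move at their own pace and stop on an object; "grip_force" is the grip in N (left out, the last holds). Time passes only in rows, so rows that repeat a pose let the fingers close. It gives the time, the measured TCP pose, the force, the opening and the grip force at its end, in the units of the state.
- bot.get_obs(): the state, without advancing time (a new reading comes with each control period).
- optics.read_camera(name): name is "side" or "top" or "wrist"; returns the picture (480x640x3 uint8, blue, green, red); there is no depth.
- optics.camera_model(name): a dict with "fx", "fy", "cx", "cy" (pixels), "dist" ([k1, k2, p1, p2, k3] as OpenCV has them; the pictures are not rectified), "cam_to_world" (4x4, takes a point from camera to world coordinates). Camera axes: x right, y up, looking along -z (the intrinsics and any distortion apply to the point x, -y, -z); pixel columns grow to the right and rows downward; lengths in m; the calibration is good to about 2 mm. A picture is of the moment at which its call begins: read the wrist's pose just before it. camera_model takes no time and is no camera call; for the wrist camera it gives the pose at the moment of the call.
- bot.hand_in(): hands the job in; it is judged then, once.
The state is a dict: "t": time; "q": joint angles; "joint_vel": joint speeds; "joint_torque": joint torques, N m; "eef_pos": TCP position; "tool_rot": TCP orientation; "contact_force": force on the tool from outside, world axes, zero at the start; "torque": the same for the moment, N m; "gripper_width": opening from 0.0 (shut) to 1.0 (fully open); "grasp_force": force on a finger pad.
Only numpy, scipy, OpenCV 4.12 (cv2) and the standard library are available. Lean on these libraries where they do the work, as an engineer would, in place of code of your own. Each camera call takes 0.05 s, during which the arm holds its last target. There are 200 camera calls.

## Working session

There is one attempt and no reset: what is moved stays moved. The work goes in short steps, Python scripts to look and compute and a tool call to move; the robot and the scene stay as the last step left them, time stands still between calls to the robot, and variables do not carry over. Pictures are saved under pics/ and viewed, at most 10 in all, crops included, and the job is handed in when it is done.

Besides the shell and the picture viewer there is one more tool, called after ">>>" in YAML: its name, and indented under it one key for each argument. drive_tool: Moves the arm, as the interface text tells. Its arguments: {"type":"object","properties":{"deltas":{"type":"array"},"grip_force":{"type":"number"}},"required":["deltas"]}

```bash
ls; mkdir -p pics; cat > h.py <<'E'
import numpy as np, cv2
from station import bot, optics
def cam(n):
    m=optics.camera_model(n); K=np.array([[m['fx'],0,m['cx']],[0,m['fy'],m['cy']],[0,0,1.]])
    return K,np.array(m['dist'],float),np.array(m['cam_to_world'])
def ray(c,uv):
    K,d,T=c
    p=cv2.undistortPoints(np.array(uv,float).reshape(-1,1,2),K,d)[:,0]
    r=np.c_[p[:,0],-p[:,1],-np.ones(len(p))]@T[:3,:3].T
    return T[:3,3],r
def onz(c,uv,z):
    o,r=ray(c,uv); return o+r*((z-o[2])/r[:,2])[:,None]
def proj(c,P):
    K,d,T=c
    q=(np.array(P,float).reshape(-1,3)-T[:3,3])@T[:3,:3]*[1,-1,-1]
    return cv2.projectPoints(q,np.zeros(3),np.zeros(3),K,d)[0][:,0]
def tri(c1,u1,c2,u2):
    o1,r1=ray(c1,u1);o2,r2=ray(c2,u2);out=[]
    for a,b in zip(r1,r2):
        s=np.linalg.lstsq(np.c_[a,-b],o2-o1,rcond=None)[0]
        out.append(((o1+a*s[0])+(o2+b*s[1]))/2)
    return np.array(out)
E
python3 - <<'E'
from h import *
for n in ['top','side']:
    cv2.imwrite(f'pics/{n}0.png',optics.read_camera(n)); c=cam(n); print(n,c[2].round(3).tolist(),c[0][0,0],c[1])
print(bot.get_obs())
E
```

```text
pics
top [[-0.028, 0.983, -0.181, 0.265], [-0.999, -0.03, -0.012, 0.016], [-0.017, 0.181, 0.983, 1.449], [0.0, 0.0, 0.0, 1.0]] 585.6608658651988 [-0.14745151  0.          0.          0.          0.        ]
side [[0.509, -0.668, 0.543, 1.284], [0.861, 0.4, -0.315, -0.405], [-0.007, 0.628, 0.778, 1.197], [0.0, 0.0, 0.0, 1.0]] 579.4844381787999 [-0.08158683  0.          0.          0.          0.        ]
{'t': 0.1, 'q': array([ 1.18086164,  0.47772015,  0.02234525,  1.55633783, -0.01147467,
        1.10931578, -0.08311556]), 'joint_vel': array([-0.00128034, -0.00142313, -0.0012066 , -0.00271827,  0.00045255,
        0.00188078,  0.00236038]), 'joint_torque': array([ 3.76335447e-03, -5.97768223e+01,  1.61307558e+00, -2.81959713e+01,
        1.27456791e-02,  5.02108742e-03,  1.30801379e-05]), 'eef_pos': array([ 0.18760617, -0.64797559,  0.30302732]), 'tool_rot': array([-8.05000108e-04,  9.90086277e-01,  1.40458112e-01, -1.86934017e-04]), 'contact_force': array([-0.52700787, -0.1011175 , -0.00182249]), 'torque': array([-0.01069178,  0.03872617,  0.00591464]), 'grasp_force': 0.0, 'gripper_width': 0.9999838313781894}
```

View pics/top0.png

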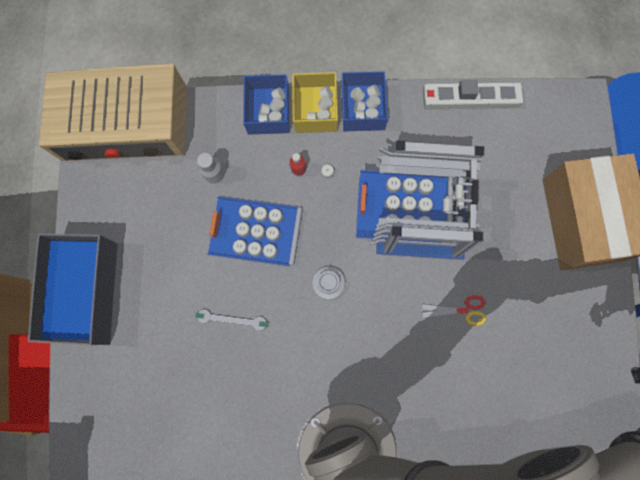

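View pics/side0.png

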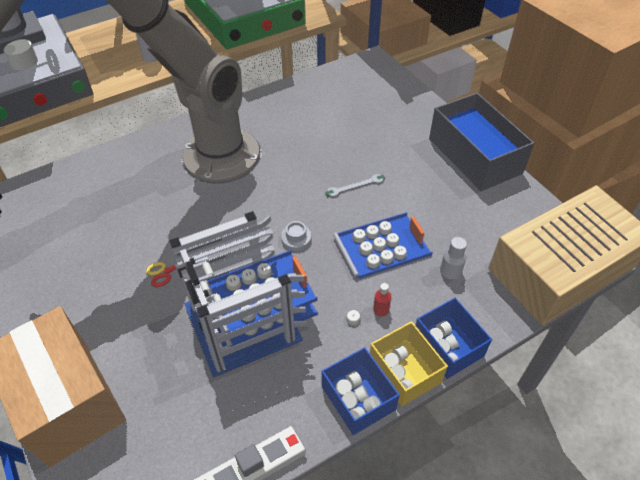

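Top: tray to be racked with its plate at (215,223) and leading end at (297,235). The rack lies around (430,200), and trays enter towards image right (world -y). Side: the rack's orange plates are at about (300,268), the loose tray's plate at (417,230).

```bash
cat >> h.py <<'E'
def blobs(im,lo,hi,amin=15):
    m=cv2.inRange(cv2.cvtColor(im,cv2.COLOR_BGR2HSV),lo,hi)
    return [c for c in cv2.findContours(m,0,cv2.CHAIN_APPROX_NONE)[0] if cv2.contourArea(c)>amin]
E
python3 - <<'E'
from h import *
for n in ['top','side']:
    im=cv2.imread(f'pics/{n}0.png'); c=cam(n)
    for b in blobs(im,(5,150,120),(14,255,255)):
        print(n,cv2.boundingRect(b),cv2.contourArea(b),cv2.boxPoints(cv2.minAreaRect(b)).round(1).tolist())
c=cam('top')
print(onz(c,[[215,223],[297,235],[363,198],[330,283],[208,165],[298,163],[327,171],[232,319],[470,308]],0.03).round(3))
im=cv2.imread('pics/top0.png'); s=cv2.imread('pics/side0.png')
a=cv2.resize(im[130:270,350:490],(560,560),interpolation=2); b=cv2.resize(s[205:385,165:325],None,fx=3.1,fy=3.1,interpolation=2)
cv2.imwrite('pics/a.png',a[:, :]); cv2.imwrite('pics/b.png',b)
c=cam('wrist');print(c[2].round(3),c[0])
E
```

```text
top (210, 212, 7, 23) 44.0 [[209.8000030517578, 233.8000030517578], [213.8000030517578, 211.8000030517578], [216.6999969482422, 212.3000030517578], [212.6999969482422, 234.3000030517578]]
top (361, 186, 5, 25) 44.5 [[360.8999938964844, 209.89999389648438], [362.1000061035156, 185.89999389648438], [365.0, 186.0], [363.79998779296875, 210.10000610351562]]
side (293, 257, 13, 20) 47.5 [[292.1000061035156, 258.1000061035156], [295.1000061035156, 256.3999938964844], [305.8999938964844, 275.5], [302.8999938964844, 277.20001220703125]]
side (412, 217, 11, 17) 29.5 [[410.8999938964844, 218.39999389648438], [413.0, 217.0], [423.20001220703125, 232.1999969482422], [421.1000061035156, 233.60000610351562]]
[[ 0.565  0.313  0.03 ]
 [ 0.529  0.109  0.03 ]
 [ 0.617 -0.057  0.03 ]
 [ 0.408  0.031  0.03 ]
 [ 0.717  0.333  0.03 ]
 [ 0.714  0.103  0.03 ]
 [ 0.69   0.03   0.03 ]
 [ 0.327  0.271  0.03 ]
 [ 0.336 -0.307  0.03 ]]
[[ 0.278  0.912  0.301  0.265]
 [-0.961  0.265  0.086 -0.625]
 [-0.002 -0.313  0.95   0.374]
 [ 0.     0.     0.     1.   ]] [[424.57625107   0.         322.15870433]
 [  0.         424.57625107 241.59947044]
 [  0.           0.           1.        ]]
```

View pics/b.png

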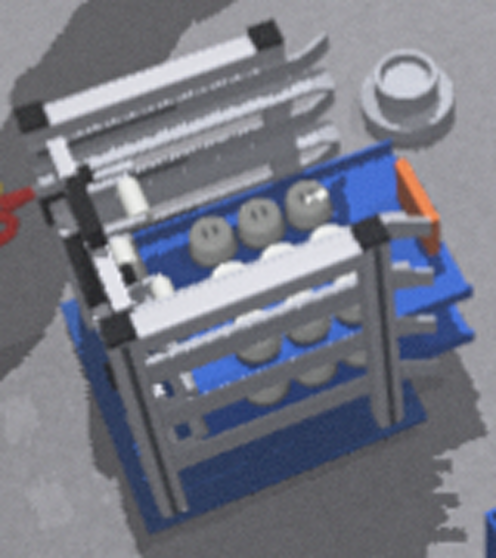

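>>> drive_tool:
  deltas:
    - {"gripper":0,"offset":[0.52,-0.4,-0.15],"angular":[0,0,0]}
    - {"gripper":0,"offset":[0.52,-0.4,-0.15],"angular":[0,0,0]}
    - {"gripper":0,"offset":[0.52,-0.4,-0.15],"angular":[0,0,0]}
    - {"gripper":0,"offset":[0.52,-0.4,-0.15],"angular":[0,0,0]}
    - {"gripper":0,"offset":[0.52,-0.4,-0.15],"angular":[0,0,0]}

```text
t: 0.6
eef_pos: [0.3327, -0.45, 0.3598]
tool_rot: [-0.0, 0.99, 0.14, -0.0]
contact_force: [1.4, -0.3, -0.7]
gripper_width: 1.002
grasp_force: 0.0
```

>>> drive_tool:
  deltas:
    - {"gripper":0,"offset":[0.327,-0.249,-0.09],"angular":[0,0,0]}
    - {"gripper":0,"offset":[0.327,-0.249,-0.09],"angular":[0,0,0]}
    - {"gripper":0,"offset":[0.327,-0.249,-0.09],"angular":[0,0,0]}
    - {"gripper":0,"offset":[0.327,-0.249,-0.09],"angular":[0,0,0]}
    - {"gripper":0,"offset":[0.327,-0.249,-0.09],"angular":[0,0,0]}

```text
t: 1.1
eef_pos: [0.478, -0.254, 0.4134]
tool_rot: [0.0, 0.99, 0.14, -0.0]
contact_force: [0.1, -0.8, -0.5]
gripper_width: 1.002
grasp_force: 0.0
```

>>> drive_tool:
  deltas:
    - {"gripper":0,"offset":[0.14,-0.105,-0.04],"angular":[0,0,0.36]}
    - {"gripper":0,"offset":[0.14,-0.105,-0.04],"angular":[0,0,0.36]}
    - {"gripper":0,"offset":[0.14,-0.105,-0.04],"angular":[0,0,0.36]}
    - {"gripper":0,"offset":[0.14,-0.105,-0.04],"angular":[0,0,0.36]}
    - {"gripper":0,"offset":[0.14,-0.105,-0.04],"angular":[0,0,0.36]}

```text
t: 1.6
eef_pos: [0.5853, -0.1095, 0.4536]
tool_rot: [-0.002, 1.0, 0.004, 0.001]
contact_force: [-0.8, -0.9, -0.9]
gripper_width: 1.0
grasp_force: 0.0
```

```bash
python3 - <<'E'
from h import *
cv2.imwrite('pics/w1.png',optics.read_camera('wrist')); c=cam('wrist')
import pickle; pickle.dump(c,open('w1.pkl','wb')); print(c[2].round(3), bot.get_obs()['eef_pos'])
E
```

```text
[[ 0.005  0.95   0.313  0.664]
 [-1.     0.005  0.    -0.112]
 [-0.001 -0.313  0.95   0.524]
 [ 0.     0.     0.     1.   ]] [ 0.58382974 -0.11290245  0.45290415]
```

View pics/w1.png

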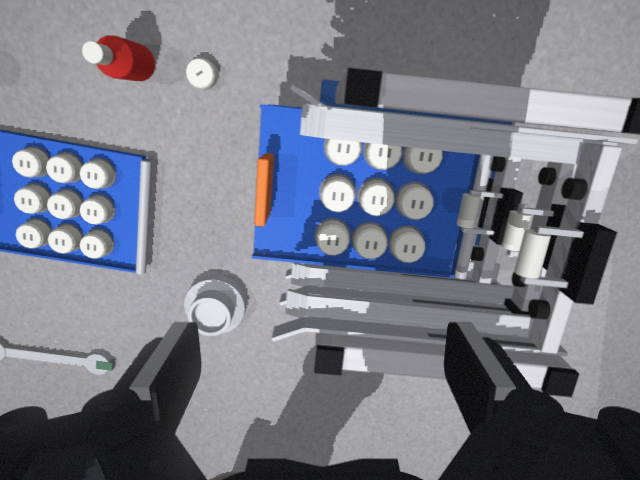

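Wrist view: rack mouth at left with flares near x≈290. The black post caps are at (363,87), (329,360), (561,381) and (637,115), tray two's plate at (263,190), and the loose tray's front bar at (142,215).

>>> drive_tool:
  deltas:
    - {"gripper":0,"offset":[0,-0.13,0],"angular":[0,0,0]}
    - {"gripper":0,"offset":[0,-0.13,0],"angular":[0,0,0]}
    - {"gripper":0,"offset":[0,-0.13,0],"angular":[0,0,0]}
    - {"gripper":0,"offset":[0,-0.13,0],"angular":[0,0,0]}
    - {"gripper":0,"offset":[0,-0.13,0],"angular":[0,0,0]}

```text
t: 2.15
eef_pos: [0.5825, 0.0129, 0.4526]
tool_rot: [0.001, 1.0, -0.001, -0.0]
contact_force: [-0.2, -0.5, -0.3]
gripper_width: 1.0
grasp_force: 0.0
```

```bash
python3 - <<'E'
from h import *
import pickle
im=optics.read_camera('wrist');cv2.imwrite('pics/w2.png',im); c=cam('wrist')
pickle.dump(c,open('w2.pkl','wb')); print(c[2][:3,3].round(4), bot.get_obs()['eef_pos'])
for f in ['w1','w2']:
    im=cv2.imread(f'pics/{f}.png')
    for b in blobs(im,(3,150,80),(16,255,255),60): print(f,cv2.contourArea(b),cv2.boxPoints(cv2.minAreaRect(b)).round(1).tolist())
E
```

```text
[0.6633 0.0124 0.5233] [0.58260134 0.01170802 0.45263579]
w1 891.0 [[253.6999969482422, 224.8000030517578], [258.5, 153.1999969482422], [272.8999938964844, 154.10000610351562], [268.1000061035156, 225.6999969482422]]
w2 1351.0 [[51.400001525878906, 164.6999969482422], [79.0999984741211, 163.6999969482422], [81.0999984741211, 219.3000030517578], [53.5, 220.3000030517578]]
w2 1082.5 [[379.20001220703125, 220.3000030517578], [389.3999938964844, 148.89999389648438], [406.70001220703125, 151.39999389648438], [396.5, 222.8000030517578]]
```

View pics/w2.png

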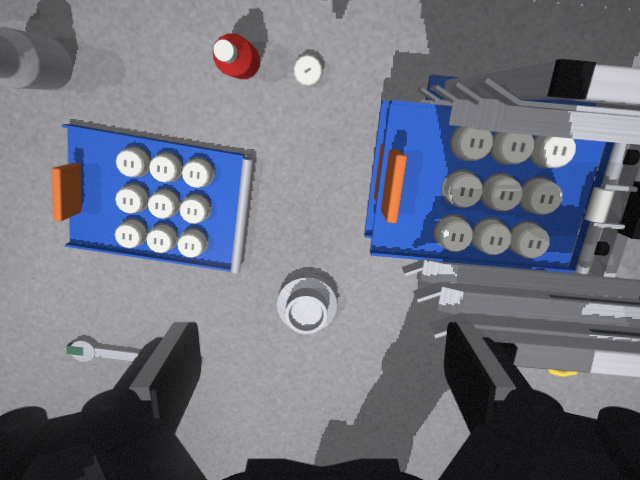

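```bash
python3 - <<'E'
from h import *
for f in ['w1','w2']:
    im=cv2.imread(f'pics/{f}.png')
    g=im.max(2); g[300:, :310]=255; g[320:,430:510]=255
    for b in cv2.findContours((g<45).astype(np.uint8),0,2)[0]:
        x,y,w,h=cv2.boundingRect(b)
        if 200<cv2.contourArea(b)<4000 and y>30 : print(f,(x,y,w,h),cv2.contourArea(b),cv2.approxPolyDP(b,3,True)[:,0].tolist())
a=cv2.imread('pics/w1.png'); b=cv2.imread('pics/w2.png')
o=np.hstack([cv2.resize(a[50:410,230:480],None,fx=1.55,fy=1.55,interpolation=2),cv2.resize(b[50:410,350:600],None,fx=1.55,fy=1.55,interpolation=2)])
cv2.imwrite('pics/c.png',o); print(o.shape)
E
```

```text
w1 (310, 459, 112, 21) 1576.0 [[310, 465], [310, 479], [421, 479], [400, 472], [393, 459], [362, 459], [327, 467]]
w1 (315, 345, 29, 29) 584.5 [[318, 345], [317, 352], [326, 351], [317, 355], [315, 372], [339, 373], [343, 348]]
w1 (505, 299, 45, 20) 448.0 [[505, 300], [512, 312], [543, 318], [549, 312], [548, 303], [532, 300], [527, 312]]
w1 (559, 223, 57, 81) 2652.0 [[580, 223], [577, 228], [584, 235], [573, 239], [561, 277], [569, 284], [566, 289], [559, 289], [575, 301], [592, 303], [615, 232], [598, 224]]
w1 (546, 204, 19, 23) 233.5 [[552, 204], [554, 214], [548, 217], [546, 225], [558, 226], [564, 205]]
w1 (489, 188, 33, 56) 770.5 [[514, 189], [500, 190], [504, 194], [497, 201], [491, 227], [495, 233], [489, 236], [497, 243], [501, 241], [508, 211], [516, 209], [521, 193]]
w1 (562, 178, 25, 21) 402.0 [[567, 179], [563, 196], [582, 197], [585, 181]]
w1 (539, 168, 17, 17) 222.0 [[543, 168], [539, 182], [552, 183], [554, 169]]
w1 (623, 99, 17, 34) 369.5 [[633, 99], [623, 131], [639, 132], [639, 99]]
w1 (345, 68, 37, 39) 1111.0 [[349, 68], [345, 103], [376, 106], [381, 72]]
w2 (310, 459, 112, 21) 1609.5 [[310, 465], [310, 479], [421, 479], [400, 472], [396, 459], [359, 459], [325, 467]]
w2 (618, 181, 22, 58) 680.0 [[634, 181], [638, 190], [630, 192], [620, 222], [625, 228], [618, 232], [639, 238], [639, 182]]
w2 (547, 59, 49, 40) 1394.5 [[556, 60], [547, 95], [585, 97], [595, 62]]
(558, 776, 3)
```

View pics/c.png

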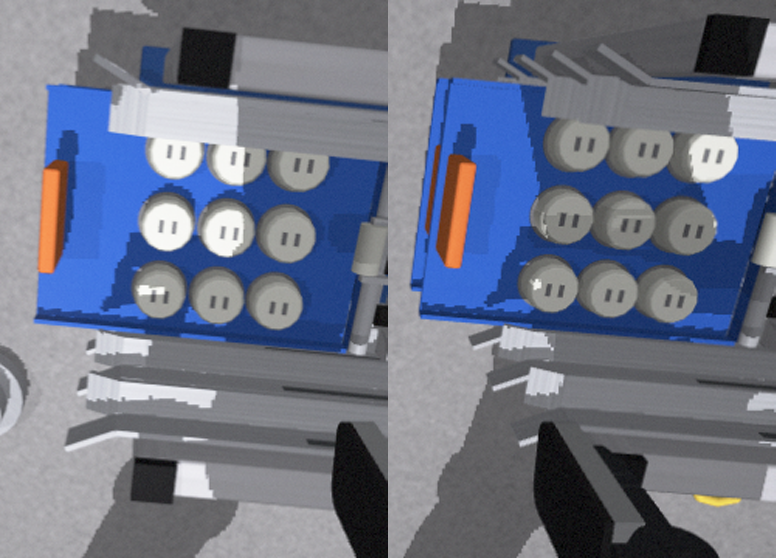

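```bash
python3 - <<'E'
from h import *
import pickle
c1=pickle.load(open('w1.pkl','rb'));c2=pickle.load(open('w2.pkl','rb'))
print('black',tri(c1,[[349,68],[381,72],[345,103],[376,106]],c2,[[556,60],[595,62],[547,95],[585,97]]).round(4).tolist())
s1=np.array([[175,153],[244,158],[304,166],[177,224],[290,240],[219,302],[277,308]])/1.55+[230,50]
s2=(np.array([[590,145],[648,150],[712,156],[569,220],[691,231],[615,298],[674,301]])-[388,0])/1.55+[350,50]
print('caps2',tri(c1,s1,c2,s2).round(4).tolist())
# bench caps (w1 partially): slots
print('bench caps',tri(c1,[[26,163],[97,174],[91,243]],c2,[[129,160],[196,171],[190,240]]).round(4).tolist())
for z in(.24,.25,.26,.27):
    P=onz(c1,[[349,68],[637,99],[315,372],[344,348],[345,103]],z); print(z,P.round(4).tolist())
# mask of bench tray blue & bar in w2
im=cv2.imread('pics/w2.png')
o=max([b for b in blobs(im,(3,150,80),(16,255,255),60)],key=cv2.contourArea)
print(cv2.approxPolyDP(o,2,True)[:,0].tolist())
bl=cv2.inRange(cv2.cvtColor(im,cv2.COLOR_BGR2HSV),(100,120,60),(125,255,255));bl[:,330:]=0
b=max(cv2.findContours(bl,0,2)[0],key=cv2.contourArea);print(cv2.approxPolyDP(b,4,True)[:,0].tolist())
E
```

```text
black [[0.6844, -0.1276, 0.2467], [0.682, -0.1459, 0.2549], [0.6646, -0.1256, 0.2468], [0.6631, -0.1438, 0.2553]]
caps2 [[0.625, -0.1303, 0.1322], [0.6198, -0.1739, 0.1103], [0.6163, -0.2095, 0.1175], [0.5752, -0.1341, 0.0994], [0.5704, -0.2044, 0.118], [0.5289, -0.161, 0.1216], [0.5264, -0.1982, 0.1232]]
bench caps [[0.5936, 0.2441, 0.0049], [0.5785, 0.1693, -0.0089], [0.4953, 0.1787, 0.0137]]
0.24 [[0.6839, -0.128, 0.24], [0.6658, -0.3083, 0.24], [0.4637, -0.1068, 0.24], [0.4852, -0.129, 0.24], [0.6635, -0.1259, 0.24]]
0.25 [[0.6833, -0.1274, 0.25], [0.6657, -0.3014, 0.25], [0.4707, -0.107, 0.25], [0.4915, -0.1284, 0.25], [0.6635, -0.1254, 0.25]]
0.26 [[0.6826, -0.1268, 0.26], [0.6657, -0.2944, 0.26], [0.4778, -0.1071, 0.26], [0.4979, -0.1278, 0.26], [0.6635, -0.1249, 0.26]]
0.27 [[0.6819, -0.1262, 0.27], [0.6656, -0.2875, 0.27], [0.4849, -0.1073, 0.27], [0.5042, -0.1272, 0.27], [0.6636, -0.1244, 0.27]]
[[78, 164], [52, 169], [53, 208], [56, 220], [80, 210]]
[[62, 125], [68, 128], [68, 162], [81, 164], [81, 212], [70, 217], [70, 242], [65, 246], [229, 271], [243, 154]]
```

```bash
python3 - <<'E'
from h import *
import pickle
c=cam('wrist');im=optics.read_camera('wrist');cv2.imwrite('pics/w3.png',im)
pickle.dump(c,open('w3.pkl','wb')); print(c[2].round(4).tolist(), bot.get_obs()['eef_pos'],bot.get_obs()['tool_rot'])
E
```

```text
[[-0.0035, 0.9494, 0.314, 0.6633], [-1.0, -0.0039, 0.0005, 0.0124], [0.0017, -0.314, 0.9494, 0.5233], [0.0, 0.0, 0.0, 1.0]] [0.58272553 0.01134721 0.45269079] [ 6.66603785e-04  9.99997191e-01 -2.24442867e-03 -3.68994451e-04]
```

>>> drive_tool:
  deltas:
    - {"gripper":0,"offset":[0,0.1,0],"angular":[0,0,0]}
    - {"gripper":0,"offset":[0,0.1,0],"angular":[0,0,0]}
    - {"gripper":0,"offset":[0,0.1,0],"angular":[0,0,0]}
    - {"gripper":0,"offset":[0,0.1,0],"angular":[0,0,0]}
    - {"gripper":0,"offset":[0,0.1,0],"angular":[0,0,0]}

```text
t: 2.75
eef_pos: [0.5826, -0.0862, 0.453]
tool_rot: [-0.0, 1.0, -0.001, -0.0]
contact_force: [0.7, -0.2, 0.4]
gripper_width: 1.0
grasp_force: 0.0
```

>>> drive_tool:
  deltas:
    - {"gripper":0,"offset":[0,0,0],"angular":[0,0,0]}
    - {"gripper":0,"offset":[0,0,0],"angular":[0,0,0]}

```text
t: 2.95
eef_pos: [0.5828, -0.0849, 0.4531]
tool_rot: [-0.0, 1.0, 0.0, -0.0]
contact_force: [0.1, -1.0, -0.0]
gripper_width: 1.0
grasp_force: 0.0
```

```bash
python3 - <<'E'
from h import *
import pickle
c=cam('wrist');im=optics.read_camera('wrist');cv2.imwrite('pics/w4.png',im)
pickle.dump(c,open('w4.pkl','wb')); print(c[2].round(4).tolist(), bot.get_obs()['eef_pos'],bot.get_obs()['tool_rot'])
for f in ['w3','w4']:
    im=cv2.imread(f'pics/{f}.png')
    for b in blobs(im,(3,150,80),(16,255,255),60): print(f,'or',cv2.approxPolyDP(b,2,True)[:,0].tolist())
    g=im.max(2); g[300:, :310]=255; g[320:,430:510]=255
    for b in cv2.findContours((g<45).astype(np.uint8),0,2)[0]:
        x,y,w,h=cv2.boundingRect(b)
        if 200<cv2.contourArea(b)<4000 and y>30 and x>311: print(f,cv2.contourArea(b),cv2.approxPolyDP(b,2.5,True)[:,0].tolist())
    # cap-slot darkspots: hough circles for cap tops
a=cv2.imread('pics/w4.png'); b=cv2.imread('pics/w3.png')
ga=cv2.cvtColor(a,6);gb=cv2.cvtColor(b,6)
# SIFT matches on tray 2 / rack
s=cv2.SIFT_create(); k1,d1=s.detectAndCompute(ga,None);k2,d2=s.detectAndCompute(gb,None)
c1=pickle.load(open('w4.pkl','rb'));c2=pickle.load(open('w3.pkl','rb'))
M=[m for m,n in cv2.BFMatcher().knnMatch(d1,d2,2) if m.distance<.75*n.distance]
u1=np.array([k1[m.queryIdx].pt for m in M]);u2=np.array([k2[m.trainIdx].pt for m in M])
P=tri(c1,u1,c2,u2); e=np.abs(proj(c1,P)-u1).max(1)
for p,u,v,ee in zip(P,u1,u2,e):
    if ee<2 and v[0]>u[0]+50: print(p.round(4),u.round(),v.round(),ee.round(2))
E
```

```text
[[0.0008, 0.9497, 0.3131, 0.6634], [-1.0, 0.0008, 0.0003, -0.084], [0.0, -0.3131, 0.9497, 0.5239], [0.0, 0.0, 0.0, 1.0]] [ 0.58280948 -0.08506208  0.45317836] [-5.03609381e-05  9.99999949e-01  3.10215279e-04  6.34318024e-05]
w3 or [[77, 165], [51, 169], [53, 220], [60, 221], [78, 212]]
w3 or [[388, 150], [380, 211], [386, 221], [393, 222], [404, 156], [395, 150]]
w3 794.0 [[632, 180], [630, 184], [637, 187], [634, 192], [627, 192], [619, 222], [624, 227], [615, 231], [639, 238], [639, 182]]
w3 1399.0 [[553, 60], [545, 95], [582, 97], [592, 62]]
w4 or [[295, 151], [288, 151], [284, 157], [281, 222], [289, 222], [292, 209]]
w4 807.5 [[583, 362], [576, 382], [578, 387], [606, 390], [614, 369], [608, 364]]
w4 691.0 [[351, 342], [348, 368], [374, 370], [377, 345]]
w4 478.5 [[531, 298], [539, 307], [581, 312], [584, 306], [579, 295], [565, 295], [560, 308], [549, 306], [538, 295], [533, 294]]
w4 2469.5 [[616, 215], [615, 222], [622, 228], [620, 232], [610, 231], [612, 234], [597, 270], [606, 276], [605, 281], [595, 283], [613, 295], [631, 297], [639, 275], [639, 219]]
w4 307.5 [[583, 198],
[... 4071 characters left out ...]
8] [434. 245.] [495. 240.] 1.64
[ 0.6168 -0.206   0.1285] [455. 155.] [562. 153.] 0.03
[ 0.6168 -0.206   0.1285] [455. 155.] [562. 153.] 0.03
[ 0.5879 -0.2462  0.1371] [499. 188.] [606. 186.] 0.08
[ 0.5879 -0.2462  0.1371] [499. 188.] [606. 186.] 0.08
[ 0.5234 -0.2628  0.1249] [502. 250.] [601. 248.] 0.04
[ 0.5903 -0.2529  0.1329] [505. 185.] [611. 182.] 0.28
[ 0.4967 -0.27    0.1274] [507. 276.] [605. 274.] 0.15
[ 0.5431 -0.2716  0.1284] [516. 232.] [617. 230.] 0.09
[ 0.5494 -0.2685  0.1362] [517. 228.] [621. 226.] 0.04
[ 0.5494 -0.2685  0.1362] [517. 228.] [621. 226.] 0.04
[ 0.5848 -0.273   0.1347] [527. 191.] [633. 189.] 0.03
[ 7.057e-01 -3.376e-01  6.000e-04] [547.  61.] [633.  58.] 0.25
```

```bash
python3 - <<'E'
from h import *
import pickle
c1=pickle.load(open('w1.pkl','rb'));c3=pickle.load(open('w3.pkl','rb'));c4=pickle.load(open('w4.pkl','rb'))
P=onz(c3,[[51,169],[53,220]],.046); print('plate out top',P.round(4).tolist(),np.linalg.norm(P[0]-P[1]))
Q=onz(c3,[[77.5,165],[78.5,212]],.004);print('plate in bottom',Q.round(4).tolist())
# front bar ends top z .022 outer edge
x=np.array([-np.sin(np.radians(10)),-np.cos(np.radians(10))]);print('mid',P[:,:2].mean(0)+.005*x,Q[:,:2].mean(0)-.005*x)
B=onz(c4,[[388,62],[348,368],[606,390],[388,62]],.26);print('rack',B.round(4).tolist())
d=B[2]-B[1];print('yaw -x bar',np.degrees(np.arctan2(d[1],d[0])))
F=onz(c1,[[349,68],[637,99],[315,372],[572,397]],.26);d=F[1]-F[0];print('yaw +x bar',F.round(4).tolist(),np.degrees(np.arctan2(d[1],d[0])))
caps=np.array([[.6289,-.1228],[.6168,-.206]]) ;d=caps[1]-caps[0];print('tray2 yaw?',np.degrees(np.arctan2(d[1],d[0])))
print('flare tip,bend',tri(c1,[[291,87],[317,101.6]],c3,[[486.8,79.7],[520,103]]).round(3).tolist())
for z in(.215,.225):print('near flare tip/bend',onz(c1,[[272.5,338],[303,326],[291,87],[317,101.6]],z).round(3).tolist())
# edge fit of +x bar outer edge in w4, near bar outer edge
g=cv2.cvtColor(cv2.imread('pics/w4.png'),6)
for u0,v0 in((430,67),(380,372)):
    pts=[]
    for u in range(u0,u0+150,6):
        v=int(v0+(u-u0)*.08); col=cv2.GaussianBlur(g,(3,3),0)[v-12:v+13,u].astype(float); pts.append((u,v-12+np.abs(np.diff(col)).argmax()+.5))
    p=np.array(pts);l=np.polyfit(p[:,0],p[:,1],1);r=p[:,1]-np.polyval(l,p[:,0]);k=abs(r)<4;l=np.polyfit(p[k,0],p[k,1],1)
    W=onz(c4,[[u0,np.polyval(l,u0)],[u0+150,np.polyval(l,u0+150)]],.26);d=W[1]-W[0];print(k.sum(),W.round(4).tolist(),np.degrees(np.arctan2(d[1],d[0])))
E
```

```text
plate out top [[0.5915, 0.3129, 0.046], [0.5329, 0.3226, 0.046]] 0.05939292329133857
plate in bottom [[0.59, 0.3069, 0.004], [0.5317, 0.3165, 0.004]]
mid [0.56135254 0.31280835] [0.56173683 0.31658872]
rack [[0.6846, -0.1217, 0.26], [0.48, -0.1029, 0.26], [0.4625, -0.2914, 0.26], [0.6846, -0.1217, 0.26]]
yaw -x bar -95.31115307803742
yaw +x bar [[0.6826, -0.1268, 0.26], [0.6657, -0.2944, 0.26], [0.4778, -0.1071, 0.26], [0.4582, -0.296, 0.26]] -95.75987876046445
tray2 yaw? -98.27466667188978
flare tip,bend [[0.674, -0.092, 0.236], [0.663, -0.108, 0.25]]
near flare tip/bend [[0.479, -0.071, 0.215], [0.49, -0.097, 0.215], [0.674, -0.09, 0.215], [0.664, -0.108, 0.215]]
near flare tip/bend [[0.485, -0.073, 0.225], [0.496, -0.097, 0.225], [0.673, -0.091, 0.225], [0.664, -0.108, 0.225]]
25 [[0.6821, -0.1458, 0.26], [0.6733, -0.2328, 0.26]] -95.81052042856743
13 [[0.4827, -0.1259, 0.26], [0.4654, -0.2361, 0.26]] -98.91591850921128
```

```bash
python3 - <<'E'
from h import *
import pickle
c3=pickle.load(open('w3.pkl','rb'));c4=pickle.load(open('w4.pkl','rb'))
n=np.array([.9956,-.094])
for c,u in((c4,[[287,151],[281,222]]),(c3,[[404,153],[393,222]])):
    P=onz(c,u,.151);d=P[1]-P[0];print(P.round(4).tolist(),np.linalg.norm(d),'lat',P[:,:2]@n,(P[:,:2]@n).mean(),np.degrees(np.arctan2(d[1],d[0])))
print(tri(c4,[[281,222]],c3,[[386,221]]))
for f,c in(('w3',c3),('w4',c4)):
    im=cv2.imread(f'pics/{f}.png');hsv=cv2.cvtColor(im,cv2.COLOR_BGR2HSV)
    g=cv2.medianBlur(cv2.cvtColor(im,6),5)
    C=cv2.HoughCircles(g,cv2.HOUGH_GRADIENT,1,28,param1=80,param2=14,minRadius=15,maxRadius=23)
    if C is not None:
        C=C[0]; C=C[(C[:,1]>120)&(C[:,1]<265)&(C[:,0]>(90))]
        for q in sorted(C.tolist(),key=lambda q:q[0]):
            z=.0235 if q[0]<(260) else .1285
            p=onz(c,[q[:2]],z)[0]; print(f,np.round(q,1),p.round(4),'lat',(p[:2]@n).round(4))
E
```

```text
[[0.6228, -0.0537, 0.151], [0.5592, -0.0466, 0.151]] 0.0639434729855035 lat [0.6250712  0.56113506] 0.5931031311171927 173.63963344386875
[[0.6204, -0.0586, 0.151], [0.5587, -0.0522, 0.151]] 0.06205409317709149 lat [0.62316381 0.56111072] 0.5921372656061336 174.06960326488203
[[ 0.55860131 -0.04630575  0.14805667]]
w3 [124.5 204.5  22.4] [0.5458 0.2489 0.0235] lat 0.52
w3 [129.5 235.5  15.8] [0.5068 0.2487 0.0235] lat 0.4812
w3 [132.5 159.5  18. ] [0.5991 0.2317 0.0235] lat 0.5747
w3 [156.5 210.5  15.8] [0.5383 0.2118 0.0235] lat 0.516
w3 [159.5 241.5  16.9] [0.4989 0.2131 0.0235] lat 0.4767
w3 [161.5 169.5  22.4] [0.5875 0.1997 0.0235] lat 0.5662
w3 [189.5 245.5  22.4] [0.4936 0.1768 0.0235] lat 0.4748
w3 [191.5 211.5  22.4] [0.5369 0.1699 0.0235] lat 0.5186
w3 [192.5 177.5  20.2] [0.5781 0.1646 0.0235] lat 0.5601
w3 [451.5 234.5  18.5] [ 0.5395 -0.1136  0.1285] lat 0.5478
w3 [463.5 190.5  16.3] [ 0.5828 -0.1208  0.1285] lat 0.5916
w3 [473.5 143.5  15.5] [ 0.6259 -0.1254  0.1285] lat 0.6349
w3 [491.5 233.5  20.2] [ 0.5403 -0.1522  0.1285] lat 0.5522
w3 [499.5 194.5  20.2] [ 0.5787 -
[... 274 characters left out ...]
.5 241.5  15.6] [0.4983 0.1735 0.0235] lat 0.4798
w4 [115.5 169.5  17.9] [0.587  0.1575 0.0235] lat 0.5696
w4 [115.5 206.5  18. ] [0.5426 0.1643 0.0235] lat 0.5248
w4 [353.5 234.5  18.8] [ 0.5404 -0.1147  0.1285] lat 0.5488
w4 [362.5 192.5  15.6] [ 0.5819 -0.1221  0.1285] lat 0.5908
w4 [367.5 143.5  17.6] [ 0.6271 -0.1253  0.1285] lat 0.6361
w4 [393.5 237.5  16.9] [ 0.5373 -0.1538  0.1285] lat 0.5494
w4 [400.5 195.5  15.8] [ 0.579  -0.1582  0.1285] lat 0.5913
w4 [408.5 147.5  16.8] [ 0.6235 -0.1628  0.1285] lat 0.636
w4 [431.5 241.5  16.6] [ 0.5332 -0.1912  0.1285] lat 0.5489
w4 [440.5 197.5  17.2] [ 0.5771 -0.1961  0.1285] lat 0.593
w4 [450.5 151.5  15.8] [ 0.6198 -0.2013  0.1285] lat 0.636
```

>>> drive_tool:
  deltas:
    - {"gripper":0,"offset":[-0.0213,-0.4,0.25],"angular":[0,0,0.222]}
    - {"gripper":0,"offset":[-0.0213,-0.4,0.25],"angular":[0,0,0.222]}
    - {"gripper":50,"offset":[-0.0213,-0.4,0.25],"angular":[0,0,0.222]}
    - {"gripper":100,"offset":[-0.0213,-0.4,0.25],"angular":[0,0,0.222]}
    - {"gripper":120,"offset":[-0.0213,-0.4,0.25],"angular":[0,0,0.222]}

```text
t: 3.5
eef_pos: [0.5713, 0.1268, 0.3207]
tool_rot: [-0.0, 0.996, -0.087, 0.0]
contact_force: [1.2, 0.3, -0.1]
gripper_width: 0.532
grasp_force: 0.0
```

```bash
cat > rel.py <<'E'
# usage: rel.py x y z heading_deg : offset/angular from measured pose (tool down) 
import sys; from h import *; from scipy.spatial.transform import Rotation as R
o=bot.get_obs(); q=o['tool_rot']; Rm=R.from_quat(np.r_[q[1:],q[0]])
x,y,z,h=map(float,sys.argv[1:5]); h=np.radians(h)
ty=np.array([np.cos(h),np.sin(h),0]);tz=np.array([0,0,-1.]);G=R.from_matrix(np.c_[np.cross(ty,tz),ty,tz])
print('off',Rm.inv().apply(np.array([x,y,z])-o['eef_pos']).round(4),'ang',((Rm.inv()*G).as_rotvec()/(np.pi/4)).round(3),o['eef_pos'].round(4),'t',o['t'],'w',o['gripper_width'],'F',o['contact_force'].round(2),'M',o['torque'].round(2))
E
python3 rel.py .5615 .3145 .2 -100
```

```text
off [-0.0424 -0.1831  0.1207] ang [-0.    -0.001 -0.   ] [0.5713 0.1268 0.3207] t 3.5 w 0.5317397041746416 F [ 1.24  0.33 -0.14] M [-0.05 -0.04  0.02]
```

>>> drive_tool:
  deltas:
    - {"gripper":120,"offset":[-0.042,-0.183,0.12],"angular":[0,0,0]}
    - {"gripper":120,"offset":[-0.042,-0.183,0.12],"angular":[0,0,0]}
    - {"gripper":120,"offset":[-0.042,-0.183,0.12],"angular":[0,0,0]}
    - {"gripper":120,"offset":[-0.042,-0.183,0.12],"angular":[0,0,0]}
    - {"gripper":120,"offset":[-0.042,-0.183,0.12],"angular":[0,0,0]}

```text
t: 4.0
eef_pos: [0.5595, 0.3173, 0.1989]
tool_rot: [-0.0, 0.996, -0.085, -0.002]
contact_force: [-0.9, -0.2, -0.0]
gripper_width: 0.527
grasp_force: 0.0
```

>>> drive_tool:
  deltas:
    - {"gripper":120,"offset":[0,0,0],"angular":[0,0,0]}
    - {"gripper":120,"offset":[0,0,0],"angular":[0,0,0]}
    - {"gripper":120,"offset":[0,0,0],"angular":[0,0,0]}

```text
t: 4.3
eef_pos: [0.5632, 0.311, 0.2022]
tool_rot: [0.0, 0.996, -0.088, 0.001]
contact_force: [-0.1, -0.5, 0.8]
gripper_width: 0.524
grasp_force: 0.0
```

```bash
python3 - <<'E'
from h import *
c=cam('wrist');im=optics.read_camera('wrist');cv2.imwrite('pics/w5.png',im)
for b in blobs(im,(3,150,80),(16,255,255),60):
    a=cv2.approxPolyDP(b,2,True)[:,0]; print(cv2.contourArea(b),a.tolist())
    print(cv2.boxPoints(cv2.minAreaRect(b)).round(1).tolist())
    print(onz(c,a,.046).round(4).tolist())
E
python3 rel.py .5615 .3145 .084 -100
```

```text
1683.5 [[322, 188], [311, 190], [309, 203], [313, 303], [325, 302], [325, 197]]
[[308.29998779296875, 188.1999969482422], [324.79998779296875, 187.8000030517578], [327.0, 302.79998779296875], [310.5, 303.1000061035156]]
[[0.5992, 0.3055, 0.046], [0.5991, 0.3115, 0.046], [0.5923, 0.3139, 0.046], [0.5325, 0.3228, 0.046], [0.5319, 0.3157, 0.046], [0.594, 0.3047, 0.046]]
off [-0.0027 -0.0033  0.1183] ang [ 0.    -0.002 -0.004] [0.5634 0.3108 0.2023] t 4.35 w 0.5272546281728535 F [0.33 0.64 0.23] M [0.02 0.   0.04]
```

View pics/w5.png

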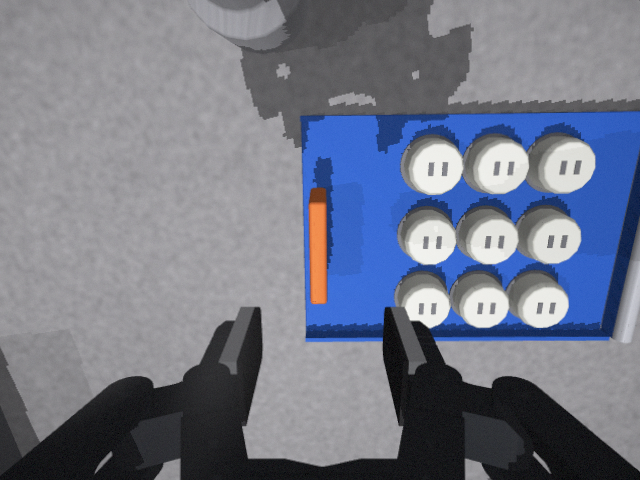

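The view shows the orange plate's top face spanning (309,203)-(325,302), midway between the fingers apart from about 3 mm. The cap-side finger is clear of the caps.

>>> drive_tool:
  deltas:
    - {"gripper":120,"offset":[-0.0017,-0.003,0.04],"angular":[0,0,0]}
    - {"gripper":120,"offset":[-0.0017,-0.003,0.075],"angular":[0,0,0]}
    - {"gripper":120,"offset":[-0.0017,-0.003,0.1],"angular":[0,0,0]}
    - {"gripper":120,"offset":[-0.0017,-0.003,0.117],"angular":[0,0,0]}
    - {"gripper":120,"offset":[-0.0017,-0.003,0.117],"angular":[0,0,0]}

```text
t: 4.85
eef_pos: [0.5608, 0.3138, 0.0828]
tool_rot: [0.001, 0.996, -0.088, -0.001]
contact_force: [-0.2, -1.0, 0.6]
gripper_width: 0.53
grasp_force: 0.0
```

>>> drive_tool:
  deltas:
    - {"gripper":150,"offset":[0,0,0],"angular":[0,0,0]}
    - {"gripper":180,"offset":[0,0,0],"angular":[0,0,0]}
    - {"gripper":220,"offset":[0,0,0],"angular":[0,0,0]}
    - {"gripper":255,"offset":[0,0,0],"angular":[0,0,0]}
    - {"gripper":255,"offset":[0,0,0],"angular":[0,0,0]}
  grip_force: 80

```text
t: 5.35
eef_pos: [0.5621, 0.3155, 0.0861]
tool_rot: [-0.0, 0.996, -0.088, 0.001]
contact_force: [-0.7, -2.4, 6.4]
gripper_width: 0.105
grasp_force: 79.0
```

>>> drive_tool:
  deltas:
    - {"gripper":255,"offset":[0,0,0],"angular":[0,0,0]}
    - {"gripper":255,"offset":[0,0,0],"angular":[0,0,0]}
    - {"gripper":255,"offset":[0,0,0],"angular":[0,0,0]}

```text
t: 5.65
eef_pos: [0.5621, 0.3155, 0.0861]
tool_rot: [-0.0, 0.996, -0.088, 0.001]
contact_force: [-1.0, -2.9, 7.2]
gripper_width: 0.104
grasp_force: 79.0
```

>>> drive_tool:
  deltas:
    - {"gripper":255,"offset":[0,0,-0.01],"angular":[0,0,0]}
    - {"gripper":255,"offset":[0,0,-0.03],"angular":[0,0,0]}
    - {"gripper":255,"offset":[0,0,-0.06],"angular":[0,0,0]}
    - {"gripper":255,"offset":[0,0,-0.1],"angular":[0,0,0]}
    - {"gripper":255,"offset":[0,0,-0.14],"angular":[0,0,0]}

```text
t: 6.15
eef_pos: [0.5605, 0.3154, 0.2259]
tool_rot: [0.0, 0.996, -0.087, -0.0]
contact_force: [1.5, 0.4, -2.2]
gripper_width: 0.105
grasp_force: 78.3
```

>>> drive_tool:
  deltas:
    - {"gripper":255,"offset":[0,0,-0.17],"angular":[0,0,0]}
    - {"gripper":255,"offset":[0,0,-0.19],"angular":[0,0,0]}
    - {"gripper":255,"offset":[0,0,-0.19],"angular":[0,0,0]}
    - {"gripper":255,"offset":[0,0,-0.19],"angular":[0,0,0]}

```text
t: 6.55
eef_pos: [0.5606, 0.3158, 0.4185]
tool_rot: [-0.001, 0.996, -0.087, 0.001]
contact_force: [0.5, 1.3, -3.2]
gripper_width: 0.102
grasp_force: 78.2
```

```bash
python3 rel.py .610 .152 .275 -95.6
```

```text
off [0.0768 0.153  0.1432] ang [-0.003 -0.003 -0.098] [0.5606 0.3158 0.4185] t 6.55 w 0.10233444922595915 F [ 0.51  1.34 -3.22] M [ 0.31 -0.14  0.01]
```

>>> drive_tool:
  deltas:
    - {"gripper":255,"offset":[0.015,0.03,0.028],"angular":[0,0,-0.02]}
    - {"gripper":255,"offset":[0.035,0.07,0.065],"angular":[0,0,-0.05]}
    - {"gripper":255,"offset":[0.055,0.11,0.1],"angular":[0,0,-0.075]}
    - {"gripper":255,"offset":[0.07,0.14,0.13],"angular":[0,0,-0.098]}
    - {"gripper":255,"offset":[0.077,0.153,0.143],"angular":[0,0,-0.098]}

```text
t: 7.05
eef_pos: [0.6098, 0.1468, 0.2689]
tool_rot: [0.001, 0.999, -0.051, -0.001]
contact_force: [0.3, -0.1, -2.6]
gripper_width: 0.104
grasp_force: 78.5
```

>>> drive_tool:
  deltas:
    - {"gripper":255,"offset":[0,0,0],"angular":[0,0,0]}
    - {"gripper":255,"offset":[0,0,0],"angular":[0,0,0]}
    - {"gripper":255,"offset":[0,0,0],"angular":[0,0,0]}

```text
t: 7.35
eef_pos: [0.6102, 0.1533, 0.2726]
tool_rot: [-0.001, 0.999, -0.048, 0.001]
contact_force: [0.5, 0.0, -3.0]
gripper_width: 0.099
grasp_force: 78.6
```

```bash
python3 - <<'E'
from h import *
import pickle
c=cam('wrist');im=optics.read_camera('wrist');cv2.imwrite('pics/w6.png',im);pickle.dump(c,open('w6.pkl','wb'))
s=optics.read_camera('side');cv2.imwrite('pics/s6.png',s)
o=np.hstack([cv2.resize(im[:,200:],(440*5//5,480)),cv2.resize(s[150:350,180:420],(360,300)) if 0 else cv2.copyMakeBorder(cv2.resize(s[140:380,180:360],(360,480),interpolation=2),0,0,0,0,0)])
cv2.imwrite('pics/d.png',o);print(o.shape)
E
python3 rel.py .610 .152 .265 -95.6
```

```text
(480, 800, 3)
off [-0.0001  0.0013  0.0077] ang [-0.002 -0.002  0.002] [0.6102 0.1533 0.2727] t 7.45 w 0.10025972812149059 F [ 0.12 -0.29 -2.97] M [ 0.31 -0.04 -0.03]
```

View pics/d.png

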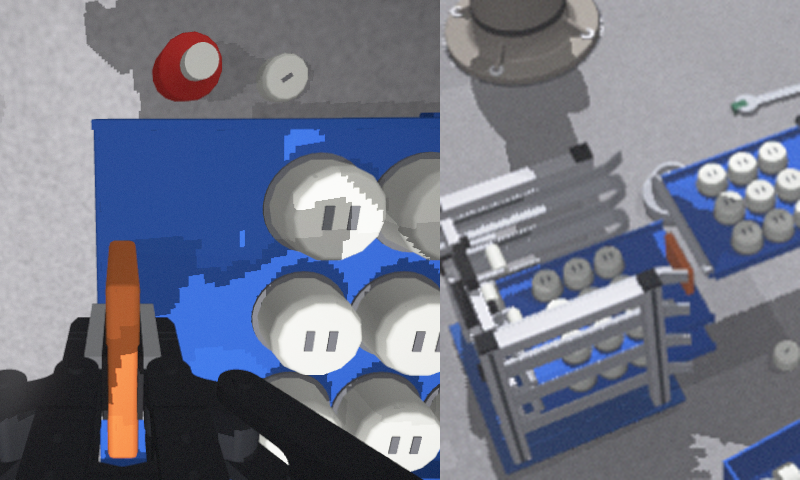

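```bash
python3 - <<'E'
from h import *
c=cam('side'); h=np.radians(-95.6); x=np.array([np.cos(h),np.sin(h),0]);y=np.array([-x[1],x[0],0])
g=np.array([.6102,.1533,.2727-.086])
s=cv2.imread('pics/s6.png')
P=[];
for sag in(0,.005,.01):
    e=[g+.210*x+sgn*.075*y+np.array([0,0,.022-sag]) for sgn in(-1,1)]
    e2=[g-.01*x+sgn*.075*y+np.array([0,0,.004]) for sgn in(-1,1)]
    P.append(proj(c,e)); print(sag,P[-1].round(1).tolist(),proj(c,e2).round(1).tolist())
z=cv2.resize(s[215:295,270:350],(600,600),interpolation=cv2.INTER_CUBIC)
# metal bar extents: bright gray next to blue: sample perpendicular profile at bar middle
hsv=cv2.cvtColor(s,cv2.COLOR_BGR2HSV)
for v in (240,250,260,270): print(v,[tuple(int(t) for t in s[v,u]) for u in range(284,318,2)])
for p,col in zip(P,((0,255,0),(0,255,255),(0,0,255))):
    for q in p: cv2.circle(z,tuple(np.int32((q-[270,215]+.5)*7.5).tolist()),4,col,-1)
cv2.imwrite('pics/e.png',z)
E
```

```text
0 [[283.4, 226.4], [311.2, 275.7]] [[369.5, 201.1], [401.4, 245.9]]
0.005 [[283.5, 227.9], [311.2, 277.1]] [[369.5, 201.1], [401.4, 245.9]]
0.01 [[283.6, 229.3], [311.3, 278.5]] [[369.5, 201.1], [401.4, 245.9]]
240 [(208, 196, 195), (197, 188, 184), (126, 118, 115), (111, 106, 106), (121, 115, 114), (122, 116, 115), (111, 100, 98), (120, 70, 53), (115, 70, 50), (123, 71, 50), (170, 93, 61), (206, 109, 70), (205, 109, 71), (206, 109, 69), (196, 108, 70), (203, 110, 69), (167, 95, 65)]
250 [(169, 162, 163), (148, 130, 126), (152, 105, 91), (156, 98, 76), (108, 100, 98), (112, 105, 102), (111, 105, 105), (121, 112, 113), (121, 114, 114), (112, 98, 94), (118, 67, 50), (120, 68, 52), (121, 71, 53), (117, 66, 49), (118, 68, 50), (118, 68, 51), (119, 70, 53)]
260 [(115, 63, 45), (119, 66, 47), (179, 95, 59), (208, 111, 69), (144, 93, 93), (52, 76, 129), (56, 78, 132), (122, 125, 145), (169, 163, 163), (144, 138, 138), (123, 115, 112), (116, 110, 107), (109, 88, 82), (118, 67, 49), (119, 67, 51), (118, 69, 49), (119, 69, 52)]
270 [(120, 68, 50), (119, 65, 49), (123, 73, 56), (116, 62, 45), (116, 66, 45), (68, 66, 97), (52, 68, 113), (58, 71, 115), (59, 82, 138), (58, 78, 131), (151, 148, 156), (172, 166, 165), (123, 116, 116), (119, 114, 112), (118, 111, 107), (111, 86, 78), (115, 64, 44)]
```

View pics/e.png

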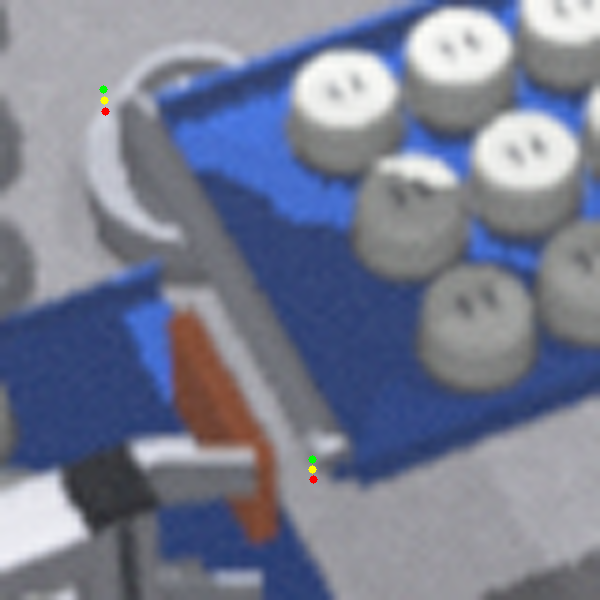

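The side view shows the carried tray's front bar from (125,95) to (330,450) in the crop, within 1-2 px of the level prediction. So there is no notable sag.

```bash
python3 - <<'E'
from h import *
import pickle
c=pickle.load(open('w6.pkl','rb'));h=np.radians(-95.6); x=np.array([np.cos(h),np.sin(h)]);y=np.array([-x[1],x[0]])
for z in(.208,.2102,.213):
    P=onz(c,[[541,217],[520,341],[628,341],[606,445]],z)[:,:2]-[.6102,.1533]; print(z,np.c_[P@x,P@y].round(4).tolist())
E
python3 rel.py .5986 .042 .2600 -95.6
```

```text
0.208 [[0.0706, 0.0445], [0.0705, -0.0017], [0.1087, -0.0014], [0.1102, -0.0477]]
0.2102 [[0.0695, 0.0451], [0.0693, -0.0004], [0.1069, -0.0001], [0.1084, -0.0456]]
0.213 [[0.068, 0.0459], [0.0679, 0.0013], [0.1047, 0.0016], [0.1061, -0.043]]
off [-0.0009  0.1119  0.0126] ang [-0.002 -0.002  0.002] [0.6102 0.1533 0.2727] t 7.45 w 0.10025972812149059 F [ 0.12 -0.29 -2.97] M [ 0.31 -0.04 -0.03]
```

>>> drive_tool:
  deltas:
    - {"gripper":255,"offset":[-0.001,0.0,0.0137],"angular":[0,0,0]}
    - {"gripper":255,"offset":[-0.001,0.01,0.0137],"angular":[0,0,0]}
    - {"gripper":255,"offset":[-0.001,0.02,0.0137],"angular":[0,0,0]}
    - {"gripper":255,"offset":[-0.001,0.028,0.0137],"angular":[0,0,0]}
    - {"gripper":255,"offset":[-0.001,0.035,0.0137],"angular":[0,0,0]}

```text
t: 7.95
eef_pos: [0.606, 0.1151, 0.2579]
tool_rot: [0.0, 0.999, -0.05, 0.0]
contact_force: [-0.2, 0.1, -3.2]
gripper_width: 0.106
grasp_force: 78.7
```

>>> drive_tool:
  deltas:
    - {"gripper":255,"offset":[0,0.008,0],"angular":[0,0,0]}
    - {"gripper":255,"offset":[0,0.016,0],"angular":[0,0,0]}
    - {"gripper":255,"offset":[0,0.024,0],"angular":[0,0,0]}
    - {"gripper":255,"offset":[0,0.032,0],"angular":[0,0,0]}
    - {"gripper":255,"offset":[0,0.04,0],"angular":[0,0,0]}

```text
t: 8.45
eef_pos: [0.6019, 0.0762, 0.2577]
tool_rot: [0.0, 0.999, -0.049, 0.0]
contact_force: [0.3, -0.6, -2.6]
gripper_width: 0.107
grasp_force: 78.7
```

```bash
python3 - <<'E'
from h import *
s=optics.read_camera('side');cv2.imwrite('pics/s7.png',s);w=optics.read_camera('wrist');cv2.imwrite('pics/w7.png',w)
E
python3 rel.py .6027 .080 .259 -95.6
```

```text
off [ 0.0002 -0.0051 -0.0014] ang [ 0.001  0.    -0.003] [0.602  0.075  0.2576] t 8.55 w 0.1047035218594143 F [ 0.09 -0.51 -2.68] M [ 0.26 -0.06 -0.01]
```

>>> drive_tool:
  deltas:
    - {"gripper":255,"offset":[0,0,0.002],"angular":[0,0,0]}
    - {"gripper":255,"offset":[0,0,0.003],"angular":[0,0,0]}
    - {"gripper":255,"offset":[0,0,0.004],"angular":[0,0,0]}
    - {"gripper":255,"offset":[0,0,0.004],"angular":[0,0,0]}

```text
t: 8.95
eef_pos: [0.6018, 0.0773, 0.2534]
tool_rot: [-0.0, 0.999, -0.049, -0.0]
contact_force: [0.1, 0.2, -3.3]
gripper_width: 0.109
grasp_force: 78.6
```

>>> drive_tool:
  deltas:
    - {"gripper":255,"offset":[0,0,0.001],"angular":[0,0,0]}
    - {"gripper":255,"offset":[0,0,0.002],"angular":[0,0,0]}
    - {"gripper":255,"offset":[0,0,0.002],"angular":[0,0,0]}

```text
t: 9.25
eef_pos: [0.6019, 0.0769, 0.2515]
tool_rot: [0.0, 0.999, -0.049, -0.0]
contact_force: [-0.3, 0.1, -3.1]
gripper_width: 0.109
grasp_force: 78.6
```

>>> drive_tool:
  deltas:
    - {"gripper":255,"offset":[0,0,0.001],"angular":[0,0,0]}
    - {"gripper":255,"offset":[0,0,0.0015],"angular":[0,0,0]}
    - {"gripper":255,"offset":[0,0,0.0015],"angular":[0,0,0]}

```text
t: 9.55
eef_pos: [0.602, 0.0769, 0.2503]
tool_rot: [0.0, 0.999, -0.049, 0.0]
contact_force: [-0.3, 0.0, -1.9]
gripper_width: 0.105
grasp_force: 78.7
```

```bash
python3 rel.py .6027 .080 .259 -95.6
```

```text
off [ 0.0004 -0.0032 -0.0087] ang [ 0.    -0.    -0.001] [0.602  0.0769 0.2503] t 9.55 w 0.10463190276221647 F [-0.28  0.01 -1.9 ] M [ 0.23 -0.08  0.05]
```

>>> drive_tool:
  deltas:
    - {"gripper":255,"offset":[0,0.006,0],"angular":[0,0,0]}
    - {"gripper":255,"offset":[0,0.013,0],"angular":[0,0,0]}
    - {"gripper":255,"offset":[0,0.02,0],"angular":[0,0,0]}
    - {"gripper":255,"offset":[0,0.027,0],"angular":[0,0,0]}
    - {"gripper":255,"offset":[0,0.032,0],"angular":[0,0,0]}

```text
t: 10.05
eef_pos: [0.5988, 0.0437, 0.2502]
tool_rot: [0.0, 0.999, -0.05, -0.0]
contact_force: [0.1, 1.0, -1.9]
gripper_width: 0.105
grasp_force: 78.7
```

>>> drive_tool:
  deltas:
    - {"gripper":255,"offset":[0,0.006,0.0003],"angular":[0,0,0]}
    - {"gripper":255,"offset":[0,0.013,0.0006],"angular":[0,0,0]}
    - {"gripper":255,"offset":[0,0.02,0.001],"angular":[0,0,0]}
    - {"gripper":255,"offset":[0,0.026,0.001],"angular":[0,0,0]}
    - {"gripper":255,"offset":[0,0.026,0.001],"angular":[0,0,0]}

```text
t: 10.55
eef_pos: [0.5964, 0.0177, 0.2494]
tool_rot: [0.001, 0.999, -0.05, 0.0]
contact_force: [0.3, -2.0, -0.0]
gripper_width: 0.103
grasp_force: 79.1
```

```bash
python3 rel.py .5953 .01 .249 -95.6
```

```text
off [-0.0004  0.0078  0.0004] ang [ 0.001 -0.001 -0.002] [0.5964 0.0177 0.2494] t 10.55 w 0.10252669510538066 F [ 0.34 -2.01 -0.05] M [-0.43 -0.22  0.1 ]
```

>>> drive_tool:
  deltas:
    - {"gripper":255,"offset":[0,0,0.0003],"angular":[0,0,0]}
    - {"gripper":255,"offset":[0,0,0.0003],"angular":[0,0,0]}
    - {"gripper":255,"offset":[0,0.004,0.0003],"angular":[0,0,0]}
    - {"gripper":255,"offset":[0,0.009,0.0003],"angular":[0,0,0]}
    - {"gripper":255,"offset":[0,0.014,0.0003],"angular":[0,0,0]}
  grip_force: 30

```text
t: 11.05
eef_pos: [0.5951, 0.0064, 0.2494]
tool_rot: [-0.001, 0.999, -0.048, 0.001]
contact_force: [1.0, 5.2, 3.5]
gripper_width: 0.106
grasp_force: 79.6
```

>>> drive_tool:
  deltas:
    - {"gripper":255,"offset":[0,0.004,0],"angular":[0,0,0]}
    - {"gripper":255,"offset":[0,0.008,0],"angular":[0,0,0]}
    - {"gripper":255,"offset":[0,0.01,0],"angular":[0,0,0]}
    - {"gripper":255,"offset":[0,0.01,0],"angular":[0,0,0]}

```text
t: 11.45
eef_pos: [0.5941, -0.005, 0.2492]
tool_rot: [-0.0, 0.999, -0.049, 0.0]
contact_force: [0.5, 3.7, 5.6]
gripper_width: 0.103
grasp_force: 79.8
```

```bash
python3 rel.py .5953 .01 .249 -95.6
```

```text
off [-0.0003 -0.015   0.0002] ang [-0.    -0.001 -0.001] [ 0.5941 -0.005   0.2492] t 11.45 w 0.10251629037642306 F [0.54 3.75 5.57] M [ 0.44 -0.22  0.02]
```

>>> drive_tool:
  deltas:
    - {"gripper":255,"offset":[0,0,-0.0006],"angular":[0,0,0]}
    - {"gripper":255,"offset":[0,0.003,-0.0006],"angular":[0,0,0]}
    - {"gripper":255,"offset":[0,0.006,-0.0006],"angular":[0,0,0]}
    - {"gripper":255,"offset":[0,0.008,-0.0006],"angular":[0,0,0]}

```text
t: 11.85
eef_pos: [0.593, -0.013, 0.2494]
tool_rot: [0.0, 0.999, -0.049, -0.0]
contact_force: [-0.1, 4.5, 3.8]
gripper_width: 0.102
grasp_force: 79.7
```

```bash
python3 rel.py .5953 .01 .249 -95.6
```

```text
off [ 0.     -0.0231  0.0004] ang [ 0.     0.    -0.001] [ 0.593  -0.013   0.2494] t 11.85 w 0.10182604481753639 F [-0.07  4.53  3.75] M [ 0.67 -0.24  0.04]
```

>>> drive_tool:
  deltas:
    - {"gripper":255,"offset":[0,0.002,0],"angular":[0,0,0]}
    - {"gripper":255,"offset":[0,0.004,0],"angular":[0,0,0]}
    - {"gripper":255,"offset":[0,0.006,0],"angular":[0,0,0]}

```text
t: 12.15
eef_pos: [0.5924, -0.0188, 0.2495]
tool_rot: [-0.0, 0.999, -0.049, -0.0]
contact_force: [0.2, 3.1, 3.9]
gripper_width: 0.103
grasp_force: 79.7
```

```bash
python3 rel.py .5953 .01 .249 -95.6
```

```text
off [ 0.     -0.0289  0.0005] ang [-0.     0.    -0.001] [ 0.5924 -0.0188  0.2495] t 12.15 w 0.103210454187964 F [0.23 3.12 3.87] M [ 0.69 -0.21  0.06]
```

>>> drive_tool:
  deltas:
    - {"gripper":255,"offset":[0,0.002,-0.0005],"angular":[0,0,0]}
    - {"gripper":255,"offset":[0,0.004,-0.0005],"angular":[0,0,0]}
    - {"gripper":255,"offset":[0,0.006,-0.0005],"angular":[0,0,0]}

```text
t: 12.45
eef_pos: [0.5916, -0.0254, 0.2496]
tool_rot: [0.0, 0.999, -0.049, -0.0]
contact_force: [-0.2, 3.0, 0.1]
gripper_width: 0.104
grasp_force: 79.3
```

>>> drive_tool:
  deltas:
    - {"gripper":255,"offset":[0,0.002,0],"angular":[0,0,0]}
    - {"gripper":255,"offset":[0,0.004,0],"angular":[0,0,0]}

```text
t: 12.65
eef_pos: [0.5912, -0.0292, 0.2497]
tool_rot: [0.0, 0.999, -0.049, -0.0]
contact_force: [0.2, 1.3, -0.8]
gripper_width: 0.106
grasp_force: 79.2
```

>>> drive_tool:
  deltas:
    - {"gripper":255,"offset":[0,0.002,0],"angular":[0,0,0]}
    - {"gripper":255,"offset":[0,0.004,0],"angular":[0,0,0]}

```text
t: 12.85
eef_pos: [0.5909, -0.0331, 0.2497]
tool_rot: [0.0, 0.999, -0.049, -0.0]
contact_force: [-0.2, 0.2, -0.9]
gripper_width: 0.103
grasp_force: 79.1
```

>>> drive_tool:
  deltas:
    - {"gripper":255,"offset":[0,0.002,0],"angular":[0,0,0]}
    - {"gripper":255,"offset":[0,0.004,0],"angular":[0,0,0]}

```text
t: 13.05
eef_pos: [0.5906, -0.037, 0.2498]
tool_rot: [0.0, 0.999, -0.049, -0.0]
contact_force: [-0.5, 0.5, -2.4]
gripper_width: 0.101
grasp_force: 78.9
```

>>> drive_tool:
  deltas:
    - {"gripper":255,"offset":[0,0.002,0],"angular":[0,0,0]}
    - {"gripper":255,"offset":[0,0.004,0],"angular":[0,0,0]}

```text
t: 13.25
eef_pos: [0.5902, -0.0408, 0.2499]
tool_rot: [0.0, 0.999, -0.049, -0.0]
contact_force: [-0.2, 0.8, -1.3]
gripper_width: 0.106
grasp_force: 78.8
```

>>> drive_tool:
  deltas:
    - {"gripper":255,"offset":[0,0.002,0],"angular":[0,0,0]}
    - {"gripper":255,"offset":[0,0.004,0],"angular":[0,0,0]}

```text
t: 13.45
eef_pos: [0.5899, -0.0447, 0.2499]
tool_rot: [0.0, 0.999, -0.049, -0.0]
contact_force: [-0.4, 0.6, -2.3]
gripper_width: 0.099
grasp_force: 78.8
```

>>> drive_tool:
  deltas:
    - {"gripper":255,"offset":[0,0.002,0.0005],"angular":[0,0,0]}
    - {"gripper":255,"offset":[0,0.004,0.0005],"angular":[0,0,0]}

```text
t: 13.65
eef_pos: [0.5897, -0.0485, 0.2497]
tool_rot: [-0.0, 0.999, -0.049, 0.0]
contact_force: [-0.5, 1.2, -0.7]
gripper_width: 0.103
grasp_force: 79.0
```

>>> drive_tool:
  deltas:
    - {"gripper":255,"offset":[0,0.002,0.0001],"angular":[0,0,0]}
    - {"gripper":255,"offset":[0,0.004,0.0001],"angular":[0,0,0]}

```text
t: 13.85
eef_pos: [0.5894, -0.0524, 0.2497]
tool_rot: [-0.0, 0.999, -0.049, 0.0]
contact_force: [0.1, 3.4, 0.4]
gripper_width: 0.104
grasp_force: 79.1
```

>>> drive_tool:
  deltas:
    - {"gripper":255,"offset":[0,0.002,0.0001],"angular":[0,0,0]}
    - {"gripper":255,"offset":[0,0.003,0.0001],"angular":[0,0,0]}

```text
t: 14.05
eef_pos: [0.5892, -0.0542, 0.2496]
tool_rot: [-0.001, 0.999, -0.049, 0.0]
contact_force: [1.1, 6.1, 0.7]
gripper_width: 0.103
grasp_force: 79.3
```

>>> drive_tool:
  deltas:
    - {"gripper":255,"offset":[0,0.0015,0],"angular":[0,0,0]}
    - {"gripper":255,"offset":[0,0.003,0],"angular":[0,0,0]}

```text
t: 14.25
eef_pos: [0.5891, -0.0555, 0.2498]
tool_rot: [-0.002, 0.999, -0.048, 0.001]
contact_force: [-0.2, 9.5, 2.2]
gripper_width: 0.104
grasp_force: 79.3
```

>>> drive_tool:
  deltas:
    - {"gripper":255,"offset":[0,0.0015,0],"angular":[0,0,0]}
    - {"gripper":255,"offset":[0,0.003,0],"angular":[0,0,0]}

```text
t: 14.45
eef_pos: [0.5887, -0.0589, 0.2497]
tool_rot: [-0.001, 0.999, -0.048, 0.0]
contact_force: [0.3, 7.7, 1.1]
gripper_width: 0.105
grasp_force: 79.3
```

>>> drive_tool:
  deltas:
    - {"gripper":255,"offset":[0,0.0015,0],"angular":[0,0,0]}
    - {"gripper":255,"offset":[0,0.003,0],"angular":[0,0,0]}

```text
t: 14.65
eef_pos: [0.5883, -0.0624, 0.2497]
tool_rot: [-0.001, 0.999, -0.048, 0.0]
contact_force: [0.8, 6.2, 1.3]
gripper_width: 0.102
grasp_force: 79.3
```

>>> drive_tool:
  deltas:
    - {"gripper":255,"offset":[0,0.0015,0],"angular":[0,0,0]}
    - {"gripper":255,"offset":[0,0.003,0],"angular":[0,0,0]}

```text
t: 14.85
eef_pos: [0.588, -0.0658, 0.2497]
tool_rot: [-0.001, 0.999, -0.048, 0.0]
contact_force: [0.2, 6.1, 1.0]
gripper_width: 0.104
grasp_force: 79.3
```

>>> drive_tool:
  deltas:
    - {"gripper":255,"offset":[0,0.0015,0],"angular":[0,0,0]}
    - {"gripper":255,"offset":[0,0.003,0],"angular":[0,0,0]}

```text
t: 15.05
eef_pos: [0.5877, -0.0695, 0.2496]
tool_rot: [-0.001, 0.999, -0.049, 0.0]
contact_force: [0.5, 4.0, 1.9]
gripper_width: 0.108
grasp_force: 79.4
```

>>> drive_tool:
  deltas:
    - {"gripper":255,"offset":[0,0.001,0],"angular":[0,0,0]}
    - {"gripper":255,"offset":[0,0.002,0],"angular":[0,0,0]}

```text
t: 15.25
eef_pos: [0.5875, -0.0723, 0.2496]
tool_rot: [-0.0, 0.999, -0.049, 0.0]
contact_force: [-0.1, 3.6, 1.8]
gripper_width: 0.104
grasp_force: 79.6
```

>>> drive_tool:
  deltas:
    - {"gripper":255,"offset":[0,0.001,0],"angular":[0,0,0]}
    - {"gripper":255,"offset":[0,0.001,0],"angular":[0,0,0]}

```text
t: 15.45
eef_pos: [0.5874, -0.0732, 0.2496]
tool_rot: [-0.0, 0.999, -0.049, 0.0]
contact_force: [0.6, 4.9, 4.0]
gripper_width: 0.104
grasp_force: 79.7
```

>>> drive_tool:
  deltas:
    - {"gripper":255,"offset":[0,0.001,0],"angular":[0,0,0]}
    - {"gripper":255,"offset":[0,0.001,0],"angular":[0,0,0]}

```text
t: 15.65
eef_pos: [0.5873, -0.0736, 0.2496]
tool_rot: [-0.001, 0.999, -0.049, 0.0]
contact_force: [0.8, 6.1, 3.7]
gripper_width: 0.102
grasp_force: 79.7
```

>>> drive_tool:
  deltas:
    - {"gripper":255,"offset":[0,0.001,-0.0003],"angular":[0,0,0]}
    - {"gripper":255,"offset":[0,0.001,-0.0003],"angular":[0,0,0]}

```text
t: 15.85
eef_pos: [0.587, -0.0744, 0.2496]
tool_rot: [-0.001, 0.999, -0.049, 0.0]
contact_force: [1.7, 6.5, 2.8]
gripper_width: 0.106
grasp_force: 79.5
```

>>> drive_tool:
  deltas:
    - {"gripper":255,"offset":[0,0.0005,0],"angular":[0,0,0]}
    - {"gripper":255,"offset":[0,0.0005,0],"angular":[0,0,0]}

```text
t: 16.05
eef_pos: [0.587, -0.0744, 0.2496]
tool_rot: [-0.001, 0.999, -0.048, 0.0]
contact_force: [0.9, 8.3, 2.3]
gripper_width: 0.106
grasp_force: 79.5
```

```bash
python3 rel.py .5953 .01 .249 -95.6; python3 - <<'E'
from h import *
cv2.imwrite('pics/t8.png',optics.read_camera('top'));cv2.imwrite('pics/s8.png',optics.read_camera('side'))
E
```

```text
off [ 0.0001 -0.0848  0.0008] ang [-0.002 -0.     0.001] [ 0.587  -0.0744  0.2496] t 16.05 w 0.10609180526129865 F [0.88 8.28 2.27] M [ 1.41 -0.19  0.04]
```

>>> drive_tool:
  deltas:
    - {"gripper":255,"offset":[0,-0.001,0],"angular":[0,0,0]}
    - {"gripper":255,"offset":[0,-0.0025,0],"angular":[0,0,0]}
    - {"gripper":255,"offset":[0,-0.0025,0],"angular":[0,0,0]}

```text
t: 16.45
eef_pos: [0.587, -0.0742, 0.2497]
tool_rot: [0.0, 0.999, -0.049, -0.0]
contact_force: [-0.1, 2.1, 3.4]
gripper_width: 0.101
grasp_force: 79.6
```

```bash
python3 rel.py .5953 .01 .249 -95.6
```

```text
off [-0.0001 -0.0846  0.0006] ang [ 0.001  0.    -0.001] [ 0.587  -0.0742  0.2497] t 16.45 w 0.10094338546068786 F [-0.11  2.08  3.38] M [ 0.33 -0.06  0.14]
```

>>> drive_tool:
  deltas:
    - {"gripper":255,"offset":[0,-0.0008,-0.0004],"angular":[0,0,0]}
    - {"gripper":255,"offset":[0,-0.0008,-0.0004],"angular":[0,0,0]}

```text
t: 16.65
eef_pos: [0.587, -0.0733, 0.2496]
tool_rot: [0.0, 0.999, -0.049, -0.0]
contact_force: [-0.0, 1.8, -0.7]
gripper_width: 0.105
grasp_force: 79.1
```

>>> drive_tool:
  deltas:
    - {"gripper":225,"offset":[0,0,0],"angular":[0,0,0]}
    - {"gripper":205,"offset":[0,0,0],"angular":[0,0,0]}
    - {"gripper":180,"offset":[0,0,0],"angular":[0,0,0]}
    - {"gripper":150,"offset":[0,0,0],"angular":[0,0,0]}
    - {"gripper":135,"offset":[0,0,0],"angular":[0,0,0]}

```text
t: 17.15
eef_pos: [0.5872, -0.0728, 0.25]
tool_rot: [0.0, 0.999, -0.049, -0.0]
contact_force: [0.6, 0.1, 0.2]
gripper_width: 0.472
grasp_force: 0.0
```

>>> drive_tool:
  deltas:
    - {"gripper":135,"offset":[0,0,0],"angular":[0,0,0]}
    - {"gripper":135,"offset":[0,0,0],"angular":[0,0,0]}

```text
t: 17.35
eef_pos: [0.5872, -0.0726, 0.25]
tool_rot: [0.0, 0.999, -0.049, -0.0]
contact_force: [-0.2, 0.5, -0.1]
gripper_width: 0.469
grasp_force: 0.0
```

```bash
python3 rel.py .5953 .01 .249 -95.6; python3 - <<'E'
from h import *
c=cam('wrist');im=optics.read_camera('wrist');cv2.imwrite('pics/w9.png',im)
for b in blobs(im,(3,150,80),(16,255,255),60): print(cv2.approxPolyDP(b,2,True)[:,0].tolist())
E
```

```text
off [-0.    -0.083  0.001] ang [ 0.     0.    -0.001] [ 0.5872 -0.0726  0.25  ] t 17.35 w 0.46937710118384784 F [-0.18  0.45 -0.14] M [0.01 0.01 0.04]
[[315, 242], [311, 246], [308, 282], [311, 453], [315, 457], [333, 457], [338, 453], [340, 288], [334, 243]]
[[278, 206], [266, 229], [269, 322], [272, 353], [286, 354], [291, 348], [295, 313], [293, 209], [290, 206]]
```

>>> drive_tool:
  deltas:
    - {"gripper":135,"offset":[0,0,-0.015],"angular":[0,0,0]}
    - {"gripper":135,"offset":[0,0,-0.04],"angular":[0,0,0]}
    - {"gripper":135,"offset":[0,0,-0.08],"angular":[0,0,0]}
    - {"gripper":135,"offset":[0,0,-0.12],"angular":[0,0,0]}
    - {"gripper":135,"offset":[0,0,-0.17],"angular":[0,0,0]}

```text
t: 17.9
eef_pos: [0.5864, -0.0726, 0.4217]
tool_rot: [-0.0, 0.999, -0.049, -0.001]
contact_force: [0.8, -0.5, 0.4]
gripper_width: 0.468
grasp_force: 0.0
```

>>> drive_tool:
  deltas:
    - {"gripper":135,"offset":[0,0.06,-0.03],"angular":[0,0,0]}
    - {"gripper":135,"offset":[0,0.06,-0.03],"angular":[0,0,0]}
    - {"gripper":135,"offset":[0,0.06,-0.03],"angular":[0,0,0]}
    - {"gripper":135,"offset":[0,0.06,-0.03],"angular":[0,0,0]}

```text
t: 18.3
eef_pos: [0.581, -0.132, 0.4497]
tool_rot: [-0.0, 0.999, -0.049, -0.0]
contact_force: [-0.4, 0.7, -0.3]
gripper_width: 0.467
grasp_force: 0.0
```

```bash
python3 - <<'E'
from h import *
c=cam('wrist');im=optics.read_camera('wrist');cv2.imwrite('pics/w10.png',im)
for b in blobs(im,(3,150,80),(16,255,255),60):
    a=cv2.approxPolyDP(b,2,True)[:,0]; print(a.tolist(),onz(c,a,.211).round(4).tolist())
E
python3 rel.py .5953 .01 .249 -95.6
```

```text
[[237, 157], [227, 163], [231, 227], [240, 231], [242, 251], [251, 251], [259, 234], [256, 168], [246, 166], [239, 171]] [[0.6292, -0.0742, 0.211], [0.6257, -0.0664, 0.211], [0.5779, -0.0612, 0.211], [0.5741, -0.0675, 0.211], [0.5579, -0.0665, 0.211], [0.5573, -0.0734, 0.211], [0.5703, -0.0815, 0.211], [0.6201, -0.0866, 0.211], [0.6222, -0.0797, 0.211], [0.6192, -0.074, 0.211]]
off [ 0.0009 -0.1416  0.2003] ang [-0.001  0.002  0.001] [ 0.581  -0.1311  0.4492] t 18.35 w 0.4704821563870877 F [-0.03 -0.26 -0.18] M [0.04 0.06 0.02]
```

View pics/w10.png

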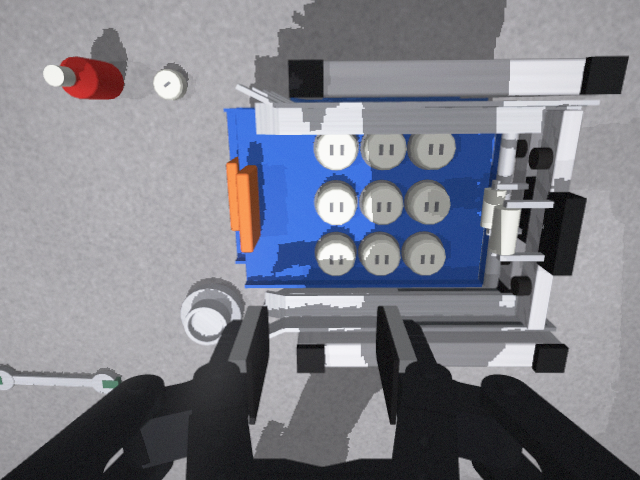

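The tray sits level on the third pair. Its front bar (x≈500) is beyond the white roller (x≈489), so it is caught, and the bystanders look undisturbed.

```bash
python3 -c "
from h import *
print(bot.hand_in())"
```

```text
the job is handed in; nothing more can be done
None
```

The tray is on the third rail pair with the roller catch dropped behind its front bar, and the gripper has let go and is clear; I handed the job in at about 18 s, with no score returned.

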